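# Pin back the sprung tension wheel of the capsule counter's belt drive

### The arm

A 7-joint arm with a two-finger parallel gripper is mounted at the origin on the work surface. World frame = base frame: x ahead of the robot, y to its left, z up, the work surface at z = 0. Lengths are in m, angles in degrees, forces in N, time in s.
With the tool pointing down it reaches from about 0.425 to 0.95 m from the base axis. Payload 4.7 kg.
Tool frame: the origin (TCP) lies where the fingers leave the gripper's body, on its centre line; the fingertips stand 73 mm ahead of it and the grasp point (between the pads) lies 54 mm ahead of it (ctrl.tip_reach is the distance from the TCP to the fingertips, in m); z points along the fingers, y is the line along which they close (so a half turn about z gives the same grasp; the last joint's range is limited). The gripper opens to 85 mm and grips with 20 to 120 N. Pads are 22 mm wide; open, the fingers measure 114 mm over their backs; the gripper's body (76 mm by 85 mm) begins 54 mm behind the grasp point. The pads swing forward as they close: fully open they stand 13 mm farther back than shut.
Start: joints at [-67.661, 26.849, -2.785, 87.806, 1.381, 65.374, -4.715], TCP at [0.274, 0.617, 0.304] pointing down, gripper open.
Joint ranges: [-148.3, 148.3], [-19.14, 114.17], [-79.39, 73.82], [5.75, 140.21], [-59.74, 239.74], [12.07, 113.84], [-152.46, 152.46]. Speed limits (degrees/s): [147.25, 147.25, 180, 180, 180, 180, 180].

### API

Orientations are given as a 3x3 rotation matrix whose columns are the frame's x, y, z axes.
In Python, from rig import state, viewer, order, ctrl gives the robot as it stands. The module is installed in compiled form; this text tells all that it offers.
- The arm moves only by the tool play_rows, never from a script. Its argument "steps" is a list of rows, each an object of numbers: "tx", "ty", "tz": the shift along the tool's x, y, z in units of 3 cm (1.0 is 3 cm); "ax", "ay", "az": the turn, a rotation vector about the tool's x, y, z in units of 0.08 rad (1.0 is 0.08 rad). A call has 1 to 8 rows; each row shifts and turns the commanded pose from where the row before left it, along the tool's axes as they then stand; what a row does not reach is not made up. A row lasts 1/10 s, in which the tool goes at most 50 mm and 8.59 degrees, less where a joint would pass 70% of its speed; a pose out of reach is approached as far as the arm can. A call with a number of a shift or a turn outside -1 to 1 is refused whole. A call with a gripper value outside its range is refused whole. "hand" is the opening, from 0 (shut) to 1 (fully open), set as the call begins (left out, the last holds). The fingers move at their own pace and stop on an object; the grip force is fixed at half the most. Time passes only in rows, so rows that do not move let the fingers close. It gives the time, the measured TCP pose, the force, the opening and the grip force at its end, in the units of the state.
- state(): the state, without advancing time (a new reading comes with each control period).
- viewer.get_image(name): name is "scene" or "top" or "wrist"; returns (picture, depth): 400x640x3 uint8, red, green, blue; 400x640 float32, m along the optical axis (not along the pixel's ray), 0 where there is no reading.
- viewer.get_calibration(name): a dict with "fovy" (degrees; the focal length in pixels is half the picture's height over the tangent of half this angle, whatever the lens; pixels are square), "cx", "cy" (the principal point, pixels), "T" (4x4, takes a point from camera to world coordinates). Camera axes: x right, y down, z forward; pixel columns grow to the right and rows downward; lengths in m; the calibration is good to about 2 mm. A picture is of the moment at which its call begins: read the wrist's pose just before it. get_calibration takes no time and is no camera call; for the wrist camera it gives the pose at the moment of the call.
- order.job_done(): hands the job in; it is judged then, once.
The state is a dict: "time_s": time; "joint_pos": joint angles; "qd": joint speeds; "effort": joint torques, N m; "eef_pos": TCP position; "eef_rot": TCP orientation; "ft_force": force on the tool from outside, world axes, zero at the start; "moment": the same for the moment, N m; "width": finger opening in m; "finger_force": force on a finger pad.
Only numpy, scipy, OpenCV 4.12 (cv2) and the standard library are available. Lean on these libraries where they do the work, as an engineer would, in place of code of your own. Each camera call takes 0.05 s, during which the arm holds its last target. There are 200 camera calls.

### The job

The belt is off the capsule counter's drive, so lock its sprung tension wheel back: take the red-handled locking pin from its stand, put it into the hole in the wheel, and with the pin as your handle turn the wheel anticlockwise (seen from above) against its spring, keeping the pin lightly pressed down until you feel it drop into the slot hidden underneath. Then press it fully home, collar flat on the wheel, and let go, so that the pin alone holds the wheel back. Go gently, never forcing the pin down or sideways against the drive, and leave everything else on the bench where it is.

Things in the scene. Friction and masses are not known exactly. Their poses are not given: they have to be found in the camera images.
- deck: fixed white drive deck, 270 x 210 mm, 30 mm high, with a dark 205 x 205 mm plate on it up to 50 mm and a grey block (top at 50 mm) along its +x edge that carries a toothed steel drive pulley (44 mm across, top at 86 mm) and a blue motor box (top at 80 mm). Origin on the table under the wheel's axis, z up
- plate_top (a point): point on the axis at the top (50 mm above the table) of the flat black index plate under the wheel. The plate has ONE radial slot, 12.5 mm wide along the pin's path, 16 mm long radially, 18 mm deep, 60 mm from the axis, always covered by the wheel. It lies 0.5 to 1.1 rad anticlockwise of the hole's rest place; where exactly is not reported: feel for it
- wheel_axis (a point): point on the wheel's vertical axis, at its upper face, 65 mm above the table. The wheel is an aluminium disc 170 mm across, 12 mm thick, 3 mm clear of the index plate; a hub of 13 mm radius stands 12 mm above it in the middle
- roller (a point): foot of the black roller (52 mm across, 22 mm tall) that stands on the wheel 48 mm from the axis, on the far side from the pin hole
- wheel_hole (a point): centre of the mouth of the wheel's pin hole, on the upper face, 60 mm from the axis; round hole 11.5 mm in diameter right through the wheel. Its frame turns with the wheel, z up
- wheel (a joint): angle of the tension wheel: 0 = at rest against its stop (the start), grows anticlockwise seen from above, to 1.4 rad. A spring turns it back with 0.125 N m at 0 plus 0.25 N m per rad: about 2 N at the hole at rest, 6 N at 1 rad. It flies back if let go unpinned
- pin: locking pin, 66 mm tall, upright: steel shank 10 mm in diameter, 31 mm long, foot chamfered 2 mm; then a collar 22 mm across, 5 mm thick; then a red flat handle 30 mm tall, 22 mm along the pin's x, 12 mm along its y (grip across this). Origin at the centre of the foot, z up. About 0.06 kg.
- pin_tip (a point): centre of the pin's foot. With the foot on the index plate the collar stands 16 mm above the wheel; fully home the collar lies on the wheel, the foot 31 mm below the wheel's upper face and 16 mm down in the slot. Over 60 N, summed over its contacts with wheel and plate, counts as forcing it; 4 to 8 N down is enough to feel the slot
- pin_stand: fixed grey block, 60 x 60 mm, 34 mm high, with a 13 mm hole in the middle in which the pin stands, its collar resting on the block; origin under its centre
- jar: white plastic screw jar, 72 mm across, 85 mm tall; origin under its centre (bystander)
- scoop: red plastic spoon scoop, 150 mm long, lying flat; origin under its middle (bystander)
- jar_lid: white round lid, 68 mm across, 14 mm tall; origin under its centre (bystander)
- capsule_board: white board of capsules, 110 x 75 x 12 mm (18 mm with capsules); origin under its centre (bystander)
- spare_roller: loose spare black roller like the one on the wheel, 52 mm across, 22 mm tall; origin under its centre (bystander)
- wrench: steel spanner, 140 mm long, lying flat; origin under its middle (bystander)
- amber: small amber bottle, 48 mm across, 80 mm tall; origin under its centre (bystander)
There are look-alikes about, which are no part of the job. Of the things that look like the pin, take the one that is farthest to the robot's left at the start.

How it is judged (in metres and radians):
On the way, in this order (a step that is already met when the one before it is completed fails the run):
1. the pin's foot is in the wheel's hole, at least 5 mm below the upper face, the wheel still at rest (horizontal distance between pin_tip and wheel_hole below 0.006 m and z of pin_tip in the frame of wheel_hole below -0.005 m and value of joint wheel below 0.3 rad), for 0.1 s.
2. the wheel is turned back by more than 0.35 rad with the pin in its hole (horizontal distance between pin_tip and wheel_hole below 0.006 m and z of pin_tip in the frame of wheel_hole below -0.005 m and value of joint wheel above 0.35 rad), for 0.1 s.
At the end, for the whole second after the job is handed in: the pin stands upright (within 0.15 rad) through the wheel's hole (within 6 mm), its foot at least 28 mm below the wheel's upper face, collar on the wheel within 3 mm; the wheel is held turned back by more than 0.4 rad; pin and wheel at rest (horizontal distance between pin_tip and wheel_hole below 0.006 m and z of pin_tip in the frame of wheel_hole below -0.028 m and value of joint wheel above 0.4 rad and velocity of joint wheel between -0.05 and 0.05 rad/s and linear speed of pin below 0.02 m/s and angle between pin's own z axis and vertical below 0.15 rad); the robot touches nothing.
It fails at once if the pin is forced against the drive with more than 60 N (contact force between pin and deck above 60 N).
It fails at once if the robot's fingers or arm push on the drive with more than 25 N (contact force between any of the fingers, the arm and deck above 25 N).
It fails at once if a bystander is moved by more than 30 mm (distance of any of jar, scoop, jar_lid, capsule_board, spare_roller, wrench, amber from where it was at the start of the episode above 0.03 m).
It also fails if it takes over 72 s, if anything falls off the work surface, if the arm or the gripper's body presses on something with over 40 N, if the wrist force passes 120 N, or if a joint passes its speed limit or range.

## Working session

There is one attempt and no reset: what is moved stays moved. The work goes in short steps, Python scripts to look and compute and a tool call to move; the robot and the scene stay as the last step left them, time stands still between calls to the robot, and variables do not carry over. Pictures are saved under pics/ and viewed, at most 10 in all, crops included, and the job is handed in when it is done.

Besides the shell and the picture viewer there is one more tool, called after "Emit:" by a JSON object that holds its "fn" and its "kwargs". play_rows: Moves the arm, as the interface text tells. Shifts and turns lie within -1 to 1; 1 stands for 3 cm of shift or 0.08 rad of turn. Its arguments: {"type":"object","properties":{"steps":{"type":"array","items":{"type":"object","properties":{"tx":{"type":"number","minimum":-1,"maximum":1},"ty":{"type":"number","minimum":-1,"maximum":1},"tz":{"type":"number","minimum":-1,"maximum":1},"ax":{"type":"number","minimum":-1,"maximum":1},"ay":{"type":"number","minimum":-1,"maximum":1},"az":{"type":"number","minimum":-1,"maximum":1}}}},"hand":{"type":"number"}},"required":["steps"]}

```bash
mkdir -p pics
python3 - <<'E'
from rig import state,viewer
import cv2,numpy as np
s=state();print(s['time_s'],s['eef_pos'],np.round(s['eef_rot'],3),s['width'])
for n in['scene','top']:
    im,d=viewer.get_image(n);c=viewer.get_calibration(n);np.savez(n+'.npz',im=im,d=d,**c)
    print(n,c['fovy'],c['cx'],c['cy'],np.round(c['T'],3).tolist())
    cv2.imwrite(f'pics/{n}0.png',im[:,:,::-1])
E
```

```text
0.0 [0.27432275 0.61624964 0.30285949] [[-0.914  0.407 -0.001]
 [ 0.407  0.914 -0.002]
 [-0.    -0.002 -1.   ]] 0.08523916461836853
scene 50.412868159009236 323.261005248075 204.79376038490832 [[0.793, 0.503, -0.343, 0.895], [0.609, -0.649, 0.456, -0.487], [0.007, -0.571, -0.821, 0.921], [0.0, 0.0, 0.0, 1.0]]
top 50.79750720633099 318.5297183698131 198.3190287567005 [[-0.026, -0.997, 0.076, 0.445], [-0.999, 0.028, 0.025, -0.038], [-0.027, -0.075, -0.997, 1.361], [0.0, 0.0, 0.0, 1.0]]
```

View pics/scene0.png

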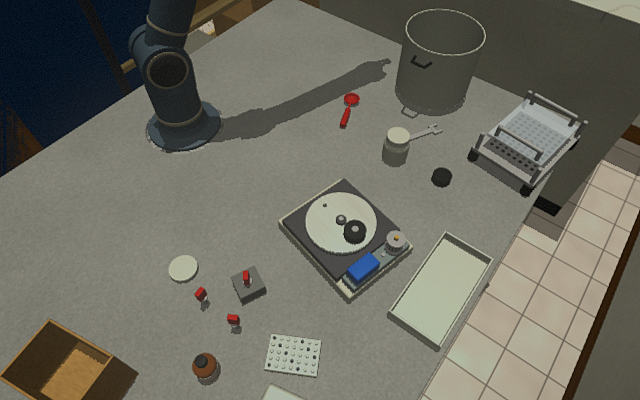

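View pics/top0.png

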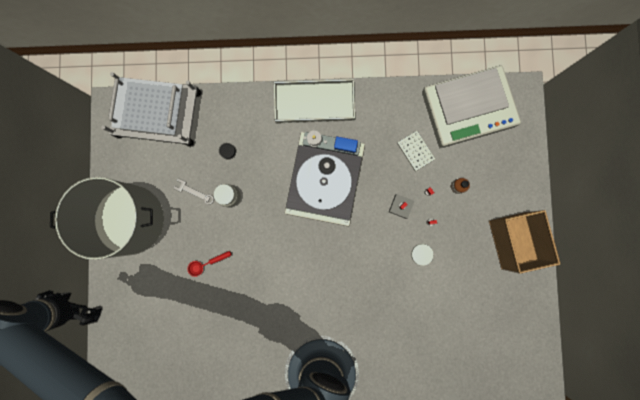

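Pin look-alikes in the top view are at (403,205) in the grey stand, (429,190) loose and (431,222) loose. Smaller columns are further to the robot's left (+y), so I choose the one in the stand. The wheel is at (323,182) and its hole at about (320,201). Next I'll measure these.

```bash
cat > h.py <<'E'
import numpy as np,cv2
def ray(c,u,v):
    f=200/np.tan(np.radians(float(c['fovy']))/2);T=np.asarray(c['T'])
    d=T[:3,:3]@np.array([(u-c['cx'])/f,(v-c['cy'])/f,1.]);return T[:3,3],d
def onz(c,u,v,z):
    o,d=ray(c,u,v);return o+d*(z-o[2])/d[2]
def blobs(m,amin=8):
    n,l,s,ce=cv2.connectedComponentsWithStats(m.astype(np.uint8));return [(ce[i],s[i,4],l==i) for i in range(1,n) if s[i,4]>=amin]
def red(im):
    im=im.astype(int);return (im[...,0]>110)&(im[...,1]<70)&(im[...,2]<70)
E
python3 - <<'E'
from h import *
for n in['top','scene']:
    z=np.load(n+'.npz');im=z['im'];d=z['d']
    print(n)
    for ce,a,m in blobs(red(im)):print(' red',ce.round(1),a,onz(z,*ce,.055).round(4))
    g=cv2.cvtColor(im,cv2.COLOR_RGB2GRAY)
    x,y,w,h=(285,140,80,85) if n=='top' else (290,180,100,90)
    sub=np.zeros(g.shape,bool);sub[y:y+h,x:x+w]=1
    for ce,a,m in blobs((g>165)&sub,300):
        k=cv2.convexHull(np.argwhere(m)[:,::-1].astype(np.int32));e=cv2.fitEllipse(k)
        print(' wheel',e,a,onz(z,*e[0],.065).round(4))
        hm=np.zeros(g.shape,np.uint8);cv2.fillPoly(hm,[k],1)
        for c2,a2,_ in blobs((hm>0)&(g<150),3):print('   dark',c2.round(1),a2,onz(z,*c2,.065).round(4))
E
```

```text
top
 red [459.7 186.6] 39 [ 0.5688 -0.4432  0.055 ]
 red [430.3 190.6] 21 [ 0.5588 -0.3524  0.055 ]
 red [403.3 205. ] 20 [ 0.5166 -0.2675  0.055 ]
 red [432.9 221.5] 15 [ 0.4634 -0.3559  0.055 ]
 red [219.6 257.3] 119 [0.37   0.3052 0.055 ]
 red [195.4 268. ] 185 [0.3392 0.3809 0.055 ]
 wheel ((323.46563720703125, 181.39520263671875), (54.09876251220703, 54.124732971191406), 121.57717895507812) 1992 [ 0.596 -0.023  0.065]
   dark [326.5 165.5] 227 [ 0.6452 -0.0337  0.065 ]
   dark [323.5 181.1] 48 [ 0.5969 -0.0231  0.065 ]
   dark [319.7 200.3] 10 [ 0.5377 -0.0098  0.065 ]
 wheel ((316.2611999511719, 216.69546508789062), (6.85005521774292, 71.88992309570312), 100.69235229492188) 320 [0.4874 0.0021 0.065 ]
scene
 red [348.6 105.7] 213 [0.3745 0.3233 0.055 ]
 red [245.  274.9] 44 [ 0.5109 -0.2636  0.055 ]
 red [198.8 291.3] 46 [ 0.4587 -0.3532  0.055 ]
 red [231.8 316.8] 52 [ 0.5554 -0.3503  0.055 ]
 wheel ((340.5179443359375, 222.1141357421875), (59.76355743408203, 70.18915557861328), 95.77519226074219) 2685 [ 0.6003 -0.0266  0.065 ]
   dark [336. 192.] 3 [0.5386 0.0387 0.065 ]
   dark [342. 192.] 3 [0.5505 0.0479 0.065 ]
   dark [324.6 204.7] 14 [ 0.5397 -0.0096  0.065 ]
   dark [352.2 229.6] 548 [ 0.6345 -0.0265  0.065 ]
   dark [350. 251.] 3 [ 0.6635 -0.0764  0.065 ]
   dark [340. 252.] 3 [ 0.647  -0.0924  0.065 ]
   dark [344. 252.] 3 [ 0.6542 -0.0868  0.065 ]
```

Emit:
{"fn": "play_rows", "kwargs": {"steps": [{"tx":-0.77,"ty":-0.9},{"tx":-0.77,"ty":-0.9},{"tx":-0.77,"ty":-0.9},{"tx":-0.77,"ty":-0.9},{"tx":-0.77,"ty":-0.9},{"tx":-0.95,"ty":-0.55},{"tx":-0.95,"ty":-0.55},{"tx":-0.95,"ty":-0.55}], "hand": 1}}

```text
invalid input
```

Emit:
{"fn": "play_rows", "kwargs": {"steps": [{"tx":-0.95,"ty":-0.55},{"tx":-0.95,"ty":-0.55},{"tx":-0.95,"ty":-0.55},{"tx":-0.95,"ty":-0.55},{"tx":-0.95,"ty":-0.55},{"tx":-0.95,"ty":-0.55},{"tx":-0.35,"ty":-0.95},{"tx":-0.35,"ty":-0.95}]}}

```text
invalid input
```

Emit:
{"fn": "play_rows", "kwargs": {"steps": [{"tx":-0.35,"ty":-0.95},{"tx":-0.35,"ty":-0.95},{"tx":-0.35,"ty":-0.95},{"tx":-0.35,"ty":-0.95},{"tx":-0.35,"ty":-0.95},{"tx":-0.35,"ty":-0.95},{"tx":-0.35,"ty":-0.95},{"tx":-0.35,"ty":-0.95}]}}

```text
invalid input
```

Run:
```python
from rig import state,viewer,ctrl
import numpy as np
s=state();print(s['time_s'],s['eef_pos'].round(4),np.round(s['eef_rot'],3).tolist(),np.round(s['joint_pos'],1))
c=viewer.get_calibration('wrist');p=np.array(c['T']);R=np.array(s['eef_rot'])
print(ctrl.tip_reach,c['fovy'],(R.T@(p[:3,3]-s['eef_pos'])).round(4),(R.T@p[:3,:3]).round(3).tolist())
```

```text
0.1 [0.2743 0.6163 0.303 ] [[-0.914, 0.407, -0.001], [0.407, 0.914, -0.002], [-0.0, -0.002, -1.0]] [-67.7  26.9  -2.8  87.9   1.4  65.4  -4.7]
0.0726 60.19940256361401 [ 0.0742  0.0004 -0.0706] [[0.001, -0.957, -0.291], [1.0, 0.001, -0.0], [0.001, -0.291, 0.957]]
```

Emit:
{"fn": "play_rows", "kwargs": {"steps": [{"tx":-0.77,"ty":-0.9,"tz":0,"ax":0,"ay":0,"az":0},{"tx":-0.77,"ty":-0.9,"tz":0,"ax":0,"ay":0,"az":0},{"tx":-0.77,"ty":-0.9,"tz":0,"ax":0,"ay":0,"az":0},{"tx":-0.77,"ty":-0.9,"tz":0,"ax":0,"ay":0,"az":0},{"tx":-0.77,"ty":-0.9,"tz":0,"ax":0,"ay":0,"az":0},{"tx":-0.95,"ty":-0.55,"tz":0,"ax":0,"ay":0,"az":0},{"tx":-0.95,"ty":-0.55,"tz":0,"ax":0,"ay":0,"az":0},{"tx":-0.95,"ty":-0.55,"tz":0,"ax":0,"ay":0,"az":0}]}}

```text
time_s: 0.9
eef_pos: [0.3834, 0.365, 0.3037]
eef_rot: [[-0.914, 0.407, -0.0], [0.407, 0.914, -0.0], [0.0, -0.0, -1.0]]
ft_force: [0.6, -0.3, 0.6]
width: 0.0853
finger_force: 0.0
```

Emit:
{"fn": "play_rows", "kwargs": {"steps": [{"tx":-0.97,"ty":-0.57,"tz":0,"ax":0,"ay":0,"az":0},{"tx":-0.97,"ty":-0.57,"tz":0,"ax":0,"ay":0,"az":0},{"tx":-0.97,"ty":-0.57,"tz":0,"ax":0,"ay":0,"az":0},{"tx":-0.97,"ty":-0.57,"tz":0,"ax":0,"ay":0,"az":0},{"tx":-0.97,"ty":-0.57,"tz":0,"ax":0,"ay":0,"az":0},{"tx":-0.97,"ty":-0.57,"tz":0,"ax":0,"ay":0,"az":0},{"tx":-0.35,"ty":-0.96,"tz":0,"ax":0,"ay":0,"az":0},{"tx":-0.35,"ty":-0.96,"tz":0,"ax":0,"ay":0,"az":0}]}}

```text
time_s: 1.7
eef_pos: [0.4967, 0.139, 0.3033]
eef_rot: [[-0.913, 0.407, -0.001], [0.407, 0.913, -0.001], [0.001, -0.001, -1.0]]
ft_force: [0.2, 0.1, 0.3]
width: 0.0853
finger_force: 0.0
```

Emit:
{"fn": "play_rows", "kwargs": {"steps": [{"tx":-0.35,"ty":-0.96,"tz":0,"ax":0,"ay":0,"az":0},{"tx":-0.35,"ty":-0.96,"tz":0,"ax":0,"ay":0,"az":0},{"tx":-0.35,"ty":-0.96,"tz":0,"ax":0,"ay":0,"az":0},{"tx":-0.35,"ty":-0.96,"tz":0,"ax":0,"ay":0,"az":0},{"tx":-0.35,"ty":-0.96,"tz":0,"ax":0,"ay":0,"az":0}]}}

```text
time_s: 2.2
eef_pos: [0.4855, -0.0136, 0.3037]
eef_rot: [[-0.914, 0.407, -0.001], [0.407, 0.914, 0.0], [0.001, -0.0, -1.0]]
ft_force: [0.7, -0.6, 0.1]
width: 0.0855
finger_force: 0.0
```

```bash
cat > shot.py <<'E'
from rig import state,viewer
from h import *
def shot(name):
    c=viewer.get_calibration('wrist');im,d=viewer.get_image('wrist')
    np.savez(name+'.npz',im=im,d=d,**c);cv2.imwrite(f'pics/{name}.png',im[:,:,::-1]);return im,d,c
E
python3 - <<'E'
from shot import *
s=state();print(s['time_s'],s['eef_pos'].round(4),np.round(s['joint_pos'],1))
im,d,c=shot('w1')
E
```

```text
2.2 [ 0.4855 -0.0136  0.3037] [-17.5   9.   16.  113.6  -2.9  57.8  65.8]
```

View pics/w1.png

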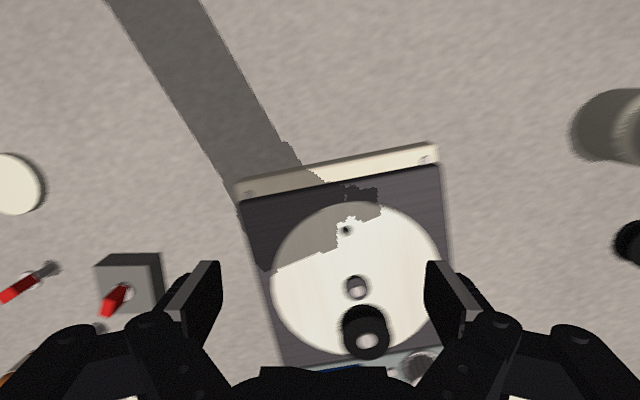

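Wrist view: the hole is at (347,230), the hub at (356,288), the stand with the chosen pin at (113,300), and another pin lies loose at (20,288).

```bash
cat > wheel.py <<'E'
from h import *
def hole(z,cu,cv,r=14,zz=.065,k=.6):
    g=cv2.cvtColor(z['im'],cv2.COLOR_RGB2GRAY).astype(float)
    p=g[cv-r:cv+r+1,cu-r:cu+r+1];bg=np.median(p)
    b=max(blobs(p<bg*k,3),key=lambda b:b[1]);ce=b[0]+[cu-r,cv-r]
    return ce,b[1],onz(z,*ce,zz)
def disc(z,box,th=120):
    g=cv2.cvtColor(z['im'],cv2.COLOR_RGB2GRAY);x,y,w,h=box
    m=np.zeros(g.shape,bool);m[y:y+h,x:x+w]=g[y:y+h,x:x+w]>th
    pts=np.vstack([b[0] for b in [(np.argwhere(max(blobs(m),key=lambda b:b[1])[2])[:,::-1],)]]).astype(np.int32)
    hu=cv2.convexHull(pts)[:,0];W=np.array([onz(z,u,v,.065)[:2] for u,v in hu])
    for _ in range(4):
        A=np.c_[2*W,np.ones(len(W))];s=np.linalg.lstsq(A,(W**2).sum(1),rcond=None)[0]
        r=np.sqrt(s[2]+s[:2]@s[:2]);e=abs(np.hypot(*(W-s[:2]).T)-r);W=W[e<max(.0015,np.median(e)*2)]
    return s[:2],r,len(W)
E
python3 - <<'E'
from wheel import *
z=dict(np.load('w1.npz'))
print(hole(z,347,230),hole(z,347,230,k=.75))
print(disc(z,(255,195,190,165),100))
g=cv2.cvtColor(z['im'],cv2.COLOR_RGB2GRAY);print(g[222:240:2,336:360:2])
for ce,a,m in blobs(red(z['im']),30):
    r=cv2.minAreaRect(np.argwhere(m)[:,::-1].astype(np.float32));print(ce.round(1),a,onz(z,*ce,.06).round(4),r, np.median(z['d'][m]))
E
```

```text
(array([336.86086957, 226.86956522]), np.int32(115), array([ 0.5332822 , -0.01983172,  0.065     ])) (array([336.78612717, 226.11560694]), np.int32(173), array([ 0.53254287, -0.01959213,  0.065     ]))
(array([ 0.59800385, -0.02697924]), np.float64(0.08774482355316827), 39)
[[128 146 239 194 194 234 228 229 230 230 231 231]
 [185 227 230 231 235 232 232 230 231 231 228 228]
 [118 236 230 224 151 145 163 186 207 229 229 229]
 [125 204 178 132  21  26 131 166 200 219 230 229]
 [183 202 167 125  40  25 114 150 188 219 229 229]
 [157 216 184 144  90  94 118 180 210 227 228 230]
 [227 222 199 174 172 139 152 185 221 230 229 228]
 [117 228 225 212 196 189 232 233 229 230 229 229]
 [159 224 228 229 230 228 228 227 228 229 228 228]]
[  7.7 294.4] 183 [ 0.4656 -0.3625  0.06  ] ((7.629211902618408, 294.10675048828125), (11.023979187011719, 18.125965118408203), 57.9946174621582) 0.35080868
[107.9 306.9] 195 [ 0.5204 -0.2759  0.06  ] ((107.59435272216797, 307.1697692871094), (11.95036792755127, 17.307430267333984), 15.945395469665527) 0.35151982
```

Emit:
{"fn": "play_rows", "kwargs": {"steps": [{"tx":-0.35,"ty":-0.96,"tz":0,"ax":0,"ay":0,"az":0},{"tx":-0.35,"ty":-0.96,"tz":0,"ax":0,"ay":0,"az":0},{"tx":-0.35,"ty":-0.96,"tz":0,"ax":0,"ay":0,"az":0},{"tx":-0.35,"ty":-0.96,"tz":0,"ax":0,"ay":0,"az":0},{"tx":-0.35,"ty":-0.96,"tz":0,"ax":0,"ay":0,"az":0},{"tx":-0.8,"ty":-0.96,"tz":0.5,"ax":0,"ay":0,"az":0},{"tx":-0.8,"ty":-0.96,"tz":0.5,"ax":0,"ay":0,"az":0},{"tx":-0.8,"ty":-0.5,"tz":0.5,"ax":0,"ay":0,"az":0}]}}

```text
time_s: 3.05
eef_pos: [0.5109, -0.2638, 0.2583]
eef_rot: [[-0.912, 0.41, -0.0], [0.41, 0.912, -0.001], [0.0, -0.001, -1.0]]
ft_force: [0.1, 0.4, 0.1]
width: 0.0853
finger_force: 0.0
```

Run:
```python
from shot import *
s=state();print(s['time_s'],s['eef_pos'].round(4),np.round(s['joint_pos'],1))
im,d,z=shot('w2');z['im']=im
for ce,a,m in blobs(red(im),30):
    r=cv2.minAreaRect(np.argwhere(m)[:,::-1].astype(np.float32));print(ce.round(1),a,onz(z,*ce,.06).round(4),r, np.median(d[m]))
```

```text
3.05 [ 0.5109 -0.2638  0.2583] [  4.3  21.   24.2 105.8 -10.2  55.3  98.7]
[194.2 189.1] 303 [ 0.4668 -0.3576  0.06  ] ((194.03248596191406, 189.050537109375), (12.257172584533691, 25.59585952758789), 57.2647705078125) 0.27172202
[320.5 205.7] 326 [ 0.5212 -0.2703  0.06  ] ((320.7216491699219, 205.3762969970703), (13.605639457702637, 25.485187530517578), 23.96249008178711) 0.27229074
[252.4 285.4] 257 [ 0.564  -0.3553  0.06  ] ((251.94117736816406, 284.76470947265625), (25.03879165649414, 11.3189058303833), 30.963756561279297) 0.29639888
```

View pics/w2.png

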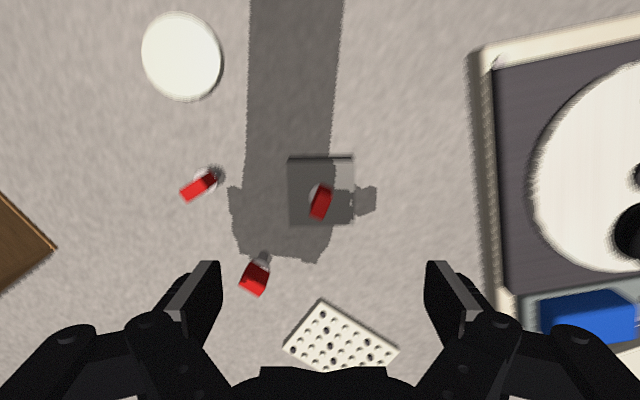

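The chosen pin is at (320,205) upright in the stand; the look-alikes at (195,188) and (253,278) are outside it. Now its pose from depth.

```bash
cat >> h.py <<'E'
def cloud(z,m):
    v,u=np.nonzero(m);o,_=ray(z,0,0)
    return np.array([o+ray(z,a,b)[1]*z['d'][b,a] for a,b in zip(u,v)])
E
python3 - <<'E'
from rig import state
from h import *
z=dict(np.load('w2.npz'));im=z['im']
b=min(blobs(red(im),30),key=lambda b:np.hypot(*(b[0]-[320,205])))
P=cloud(z,b[2]);print(np.percentile(P[:,2],[5,25,50,75,95]).round(4))
T=P[P[:,2]>.064];r=cv2.minAreaRect((T[:,:2]*1000).astype(np.float32));print(len(T),T.mean(0).round(4),r)
# local luminance split
v,u=np.nonzero(b[2]);print(np.percentile(im[v,u,0],[5,25,50,75,95]))
L=np.median(z['d'][195:220,335:350]);print('stand depth',L)
g=np.zeros(im.shape[:2],bool);g[160:222,290:350]=1
S=cloud(z,g);S=S[abs(S[:,2]-.034)<.004];r=cv2.minAreaRect((S[:,:2]*1000).astype(np.float32));print('stand',r,np.median(S[:,2]))
E
```

```text
[0.0353 0.0689 0.0695 0.0701 0.0706]
307 [ 0.5181 -0.2685  0.0695] ((518.0921630859375, -268.4088439941406), (10.692817687988281, 19.286853790283203), 42.40671157836914)
[113. 123. 127. 129. 131.]
stand depth 0.30945984
stand ((516.10546875, -269.34893798828125), (53.60787582397461, 56.82368469238281), 66.03675842285156) 0.03460454389668799
```

Emit:
{"fn": "play_rows", "kwargs": {"steps": [{"tx":0,"ty":0,"tz":0.4,"ax":0,"ay":0,"az":1},{"tx":0,"ty":0,"tz":0.4,"ax":0,"ay":0,"az":1},{"tx":0,"ty":0,"tz":0.4,"ax":0,"ay":0,"az":1},{"tx":0,"ty":0,"tz":0.4,"ax":0,"ay":0,"az":1},{"tx":0,"ty":0,"tz":0.4,"ax":0,"ay":0,"az":1},{"tx":-0.28,"ty":0.07,"tz":0,"ax":0,"ay":0,"az":0.1},{"tx":0,"ty":0,"tz":0,"ax":0,"ay":0,"az":0}], "hand": 0.6}}

```text
time_s: 3.8
eef_pos: [0.5201, -0.2659, 0.199]
eef_rot: [[-0.679, 0.735, 0.001], [0.735, 0.679, -0.001], [-0.001, -0.0, -1.0]]
ft_force: [-0.4, 0.3, -0.1]
width: 0.0511
finger_force: 0.0
```

```bash
cat > pin.py <<'E'
from shot import *
def pin(n,zmin=.064,zmax=.08):
    s=state();im,d,z=shot(n);z['im']=im;z['d']=d
    R=np.array(s['eef_rot']);p=np.array(s['eef_pos'])
    for b in blobs(red(im),100):
        P=cloud(z,b[2]);T=P[(P[:,2]>zmin)&(P[:,2]<zmax)]
        if len(T)<50: continue
        r=cv2.minAreaRect((T[:,:2]*1000).astype(np.float32))
        c=T.mean(0);print(b[0].round(1),c.round(4),np.round(r[0],1),np.round(r[1],1),round(r[2],1),'in tool',(R.T@(c-p)*1000).round(1))
    print(s['time_s'],p.round(4),'y-dir',np.degrees(np.arctan2(R[1,1],R[0,1])).round(1),s['width'])
E
python3 -c "from pin import *;pin('w3')"
```

```text
[317.7 219.4] [ 0.5173 -0.2671  0.0695] [ 517.4 -267.3] [10.6 21. ] 43.0 in tool [  1.2  -2.9 129.5]
[167.5 258.9] [ 0.4649 -0.3542  0.0666] [ 465.  -354.9] [11.3 21.8] 7.4 in tool [ -27.3 -100.5  132.4]
[281.5 340.4] [ 0.5605 -0.3518  0.0665] [ 560.7 -352.2] [21.1 12.4] 31.4 in tool [-90.3 -28.6 132.6]
3.8 [ 0.5201 -0.2659  0.199 ] y-dir 42.7 0.05105021936874882
```

Emit:
{"fn": "play_rows", "kwargs": {"steps": [{"tx":0.04,"ty":-0.1,"tz":0.6,"ax":0,"ay":0,"az":0},{"tx":0,"ty":0,"tz":0.7,"ax":0,"ay":0,"az":0},{"tx":0,"ty":0,"tz":0.7,"ax":0,"ay":0,"az":0},{"tx":0,"ty":0,"tz":0.5,"ax":0,"ay":0,"az":0},{"tx":0,"ty":0,"tz":0.23,"ax":0,"ay":0,"az":0},{"tx":0,"ty":0,"tz":0,"ax":0,"ay":0,"az":0}]}}

```text
time_s: 4.45
eef_pos: [0.5158, -0.2667, 0.1165]
eef_rot: [[-0.677, 0.736, -0.001], [0.736, 0.677, 0.0], [0.001, -0.0, -1.0]]
ft_force: [-0.5, -0.7, 0.1]
width: 0.0511
finger_force: 0.0
```

Emit:
{"fn": "play_rows", "kwargs": {"steps": [{"tx":0,"ty":0,"tz":0,"ax":0,"ay":0,"az":0},{"tx":0,"ty":0,"tz":0,"ax":0,"ay":0,"az":0},{"tx":0,"ty":0,"tz":0,"ax":0,"ay":0,"az":0},{"tx":0,"ty":0,"tz":0,"ax":0,"ay":0,"az":0},{"tx":0,"ty":0,"tz":0,"ax":0,"ay":0,"az":0}], "hand": 0}}

```text
time_s: 4.95
eef_pos: [0.5165, -0.2671, 0.118]
eef_rot: [[-0.677, 0.736, 0.002], [0.736, 0.677, -0.0], [-0.002, 0.001, -1.0]]
ft_force: [-0.0, 0.8, 6.5]
width: 0.0107
finger_force: 59.3
```

Emit:
{"fn": "play_rows", "kwargs": {"steps": [{"tx":0,"ty":0,"tz":-0.4,"ax":0,"ay":0,"az":0},{"tx":0,"ty":0,"tz":-0.5,"ax":0,"ay":0,"az":0},{"tx":0,"ty":0,"tz":-0.5,"ax":0,"ay":0,"az":0},{"tx":0,"ty":0,"tz":-0.5,"ax":0,"ay":0,"az":-1},{"tx":0,"ty":0,"tz":-0.5,"ax":0,"ay":0,"az":-1},{"tx":0,"ty":0,"tz":-0.5,"ax":0,"ay":0,"az":-1},{"tx":0,"ty":0,"tz":-0.4,"ax":0,"ay":0,"az":-1},{"tx":0,"ty":0,"tz":0,"ax":0,"ay":0,"az":-1}]}}

```text
time_s: 5.75
eef_pos: [0.5166, -0.2674, 0.2191]
eef_rot: [[-0.912, 0.411, 0.004], [0.411, 0.912, -0.002], [-0.004, 0.0, -1.0]]
ft_force: [-0.6, -0.7, -0.6]
width: 0.0109
finger_force: 58.8
```

Run:
```python
from h import *
z=dict(np.load('w1.npz'))
g=cv2.cvtColor(z['im'],cv2.COLOR_RGB2GRAY)[220:242,338:358]
b=max(blobs(g<160,5),key=lambda b:b[1]);print(b[0]+[338,220],b[1],onz(z,*(b[0]+[338,220]),.065).round(4))
```

```text
[345.29411765 230.02941176] 68 [ 0.5396 -0.0137  0.065 ]
```

Emit:
{"fn": "play_rows", "kwargs": {"steps": [{"tx":0.26,"ty":0.87,"tz":0,"ax":0,"ay":0,"az":0},{"tx":0.26,"ty":0.87,"tz":0,"ax":0,"ay":0,"az":0},{"tx":0.26,"ty":0.87,"tz":0,"ax":0,"ay":0,"az":0},{"tx":0.26,"ty":0.87,"tz":0,"ax":0,"ay":0,"az":0},{"tx":0.26,"ty":0.87,"tz":0,"ax":0,"ay":0,"az":0},{"tx":0.26,"ty":0.87,"tz":0,"ax":0,"ay":0,"az":0},{"tx":0.26,"ty":0.87,"tz":0,"ax":0,"ay":0,"az":0},{"tx":0.26,"ty":0.87,"tz":0,"ax":0,"ay":0,"az":0}]}}

```text
time_s: 6.55
eef_pos: [0.5455, -0.0499, 0.2172]
eef_rot: [[-0.91, 0.414, 0.001], [0.414, 0.91, -0.0], [-0.001, 0.0, -1.0]]
ft_force: [0.6, 0.4, -1.6]
width: 0.0104
finger_force: 58.8
```

Emit:
{"fn": "play_rows", "kwargs": {"steps": [{"tx":0,"ty":0,"tz":0,"ax":0,"ay":0,"az":-1},{"tx":0,"ty":0,"tz":0,"ax":0,"ay":0,"az":-1},{"tx":0,"ty":0,"tz":0,"ax":0,"ay":0,"az":-1},{"tx":0,"ty":0,"tz":0,"ax":0,"ay":0,"az":-1},{"tx":0,"ty":0,"tz":0,"ax":0,"ay":0,"az":-1},{"tx":0,"ty":0,"tz":0,"ax":0,"ay":0,"az":-1},{"tx":0,"ty":0,"tz":0,"ax":0,"ay":0,"az":-1},{"tx":0,"ty":0,"tz":0,"ax":0,"ay":0,"az":0}]}}

```text
time_s: 7.35
eef_pos: [0.5455, -0.0512, 0.2171]
eef_rot: [[-0.991, -0.132, 0.001], [-0.132, 0.991, -0.0], [-0.001, -0.0, -1.0]]
ft_force: [-0.7, -0.4, -0.4]
width: 0.011
finger_force: 58.8
```

Run:
```python
from shot import *
s=state();print(s['time_s'],s['eef_pos'].round(4),np.round(s['eef_rot'],3).tolist(),np.round(s['joint_pos'],1))
im,d,c=shot('w4')
```

```text
7.35 [ 0.5455 -0.0512  0.2171] [[-0.991, -0.132, 0.001], [-0.132, 0.991, -0.0], [-0.001, -0.0, -1.0]] [ -9.2  20.6  12.7 111.1  -5.9  48.8 104.2]
```

View pics/w4.png

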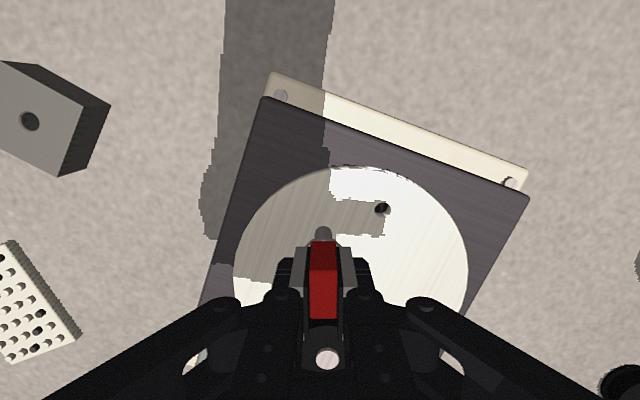

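The pin hangs upright in the grip: handle at (323,280), foot at about (323,231). The hole is at (382,208), at the edge of the shadow. Zooming in on both.

Run:
```python
from h import *
z=dict(np.load('w4.npz'));c=z['im'][190:265,300:400,::-1]
cv2.imwrite('pics/c4.png',cv2.resize(c,None,fx=8,fy=8,interpolation=cv2.INTER_NEAREST))
print(z['cx'],z['cy'],z['fovy'])
```

```text
322.8032548823101 200.32883683520228 60.19940256361401
```

View pics/c4.png

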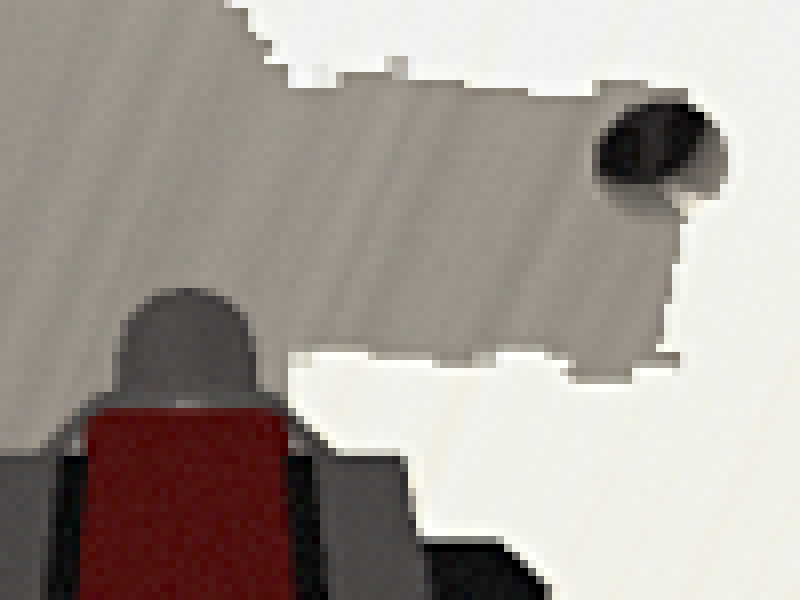

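Run:
```python
from h import *
z=dict(np.load('w4.npz'));T=z['T'];f=200/np.tan(np.radians(z['fovy'])/2)
R=np.array([[-0.991,-0.132,0.001],[-0.132,0.991,0],[-0.001,0,-1.]]);p=np.array([.5455,-.0512,.2171])
def proj(q):
    c=T[:3,:3].T@(p+R@np.array(q)-T[:3,3]);return (c[:2]/c[2]*f+[z['cx'],z['cy']]).round(2),c[2].round(4)
print('tcp axis foot',proj([0,0,.115]),'far ring',proj([-.005,0,.113]),proj([-.003,0,.115]),'L/R',proj([0,.005,.1]),proj([0,-.005,.1]))
for q in[(-.002,0),(.002,0)]:print(q,proj([q[0]-.005,0,.113]))
h=onz(z,382.1,209.1,.065);print('hole',h.round(4),'tool',(R.T@(h-p)*1000).round(2))
# wheel disc
g=cv2.cvtColor(z['im'],cv2.COLOR_RGB2GRAY)
import wheel
hs=z['im'].astype(int)
e=[]
for a in np.radians(np.arange(0,360,3)):
    d=np.array([np.cos(a),np.sin(a)])
    # walk from centre outward to dark plate along disc guess in world
    best=None
    for r in np.arange(.075,.097,.0005):
        w=np.array([.598,-.025,.065])+np.r_[d*r,0];c=T[:3,:3].T@(w-T[:3,3]);u,v=c[:2]/c[2]*f+[z['cx'],z['cy']]
        if not(0<=u<639 and 0<=v<240):break
        l=g[int(round(v)),int(round(u))]
        if l<115:
            best=onz(z,u,v,.065)[:2];
            if r>.077:e.append(best)
            break
W=np.array(e);
for _ in range(4):
    A=np.c_[2*W,np.ones(len(W))];s=np.linalg.lstsq(A,(W**2).sum(1),rcond=None)[0];r=np.sqrt(s[2]+s[:2]@s[:2]);E=abs(np.hypot(*(W-s[:2]).T)-r);W=W[E<max(.001,2*np.median(E))]
print('disc',s[:2].round(4),r.round(4),len(W),'hole r',np.hypot(*(h[:2]-s[:2])))
# fixed radius fit
from scipy.optimize import least_squares
q=least_squares(lambda c:np.r_[np.hypot(*(W-c).T)-.085,3*(np.hypot(*(h[:2]-c))-.06)],s[:2],loss='soft_l1',f_scale=.001).x
print('axis',q.round(4),'ang',np.degrees(np.arctan2(*(h[:2]-q)[::-1])))
```

```text
tcp axis foot (array([322.1 , 229.69]), np.float64(0.199)) far ring (array([322.09, 239.08]), np.float64(0.1986)) (array([322.1 , 234.52]), np.float64(0.1999)) L/R (array([331.38, 240.12]), np.float64(0.1847)) (array([312.7 , 240.09]), np.float64(0.1847))
(-0.002, 0) (array([322.09, 242.28]), np.float64(0.1992))
(0.002, 0) (array([322.09, 235.86]), np.float64(0.198))
hole [ 0.54   -0.0109  0.065 ] tool [  0.29  40.66 152.09]
disc [ 0.5958 -0.0241] 0.0834 42 hole r 0.057332195792654674
axis [ 0.5979 -0.0239] ang 167.33070722911305
```

Emit:
{"fn": "play_rows", "kwargs": {"steps": [{"tx":0.03,"ty":0.67,"tz":0,"ax":0,"ay":0,"az":0},{"tx":0.03,"ty":0.67,"tz":0,"ax":0,"ay":0,"az":0},{"tx":0,"ty":0,"tz":0.5,"ax":0,"ay":0,"az":0},{"tx":0,"ty":0,"tz":0.4,"ax":0,"ay":0,"az":0},{"tx":0,"ty":0,"tz":0,"ax":0,"ay":0,"az":0},{"tx":0,"ty":0,"tz":0,"ax":0,"ay":0,"az":0}]}}

```text
time_s: 8.0
eef_pos: [0.5384, -0.0119, 0.1889]
eef_rot: [[-0.991, -0.131, -0.001], [-0.131, 0.991, -0.0], [0.001, -0.0, -1.0]]
ft_force: [0.4, 0.0, -0.8]
width: 0.0107
finger_force: 58.8
```

Run:
```python
from shot import *
s=state();print(s['time_s'],s['eef_pos'].round(4),np.round(s['eef_rot'],4).tolist())
im,d,c=shot('w5')
cv2.imwrite('pics/c5.png',cv2.resize(im[165:240,275:375,::-1],None,fx=8,fy=8,interpolation=cv2.INTER_NEAREST))
```

```text
8.0 [ 0.5384 -0.0119  0.1889] [[-0.9914, -0.1312, -0.0005], [-0.1312, 0.9914, -0.0004], [0.0006, -0.0004, -1.0]]
```

View pics/c5.png

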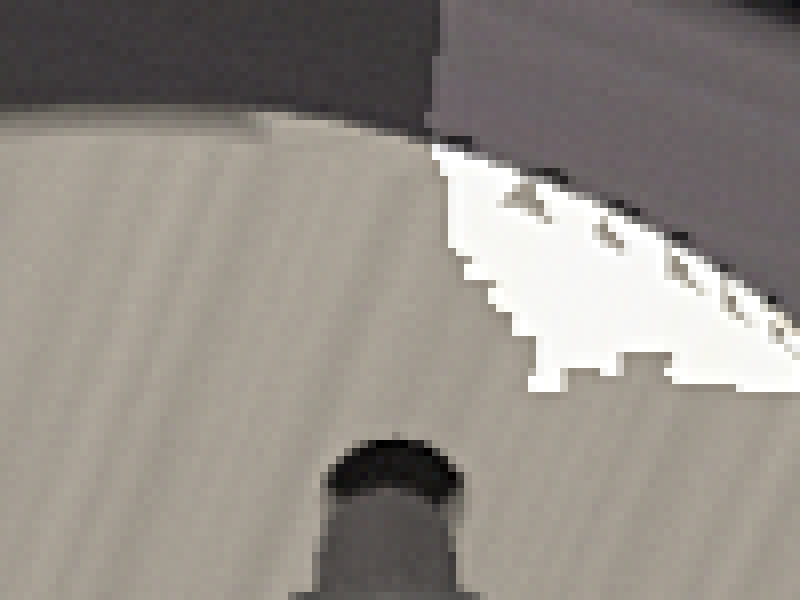

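Run:
```python
from h import *
z=dict(np.load('w5.npz'))
R=np.array([[-.9914,-.1312,0],[-.1312,.9914,0],[0,0,-1.]]);p=np.array([.5384,-.0119,.1889])
t=lambda u,v,zz:(R.T@(onz(z,u,v,zz)-p)*1000).round(2)
print('hole far edge',t(323.9,219.25,.065),'-5.75 in x')
for dz in(.113,.115):print('foot edge',t(323.2,225.5,.1889-dz))
```

```text
hole far edge [  3.21   0.93 123.9 ] -5.75 in x
foot edge [  3.4    0.51 113.  ]
foot edge [  2.63   0.51 115.  ]
```

Emit:
{"fn": "play_rows", "kwargs": {"steps": [{"tx":-0.025,"ty":0.013,"tz":0.1,"ax":0,"ay":0,"az":0},{"tx":0,"ty":0,"tz":0.1,"ax":0,"ay":0,"az":0},{"tx":0,"ty":0,"tz":0.1,"ax":0,"ay":0,"az":0},{"tx":0,"ty":0,"tz":0.05,"ax":0,"ay":0,"az":0},{"tx":0,"ty":0,"tz":0,"ax":0,"ay":0,"az":0}]}}

```text
time_s: 8.55
eef_pos: [0.539, -0.0108, 0.1782]
eef_rot: [[-0.991, -0.133, -0.001], [-0.133, 0.991, 0.0], [0.001, 0.0, -1.0]]
ft_force: [0.3, -0.6, 0.1]
width: 0.0109
finger_force: 58.8
```

Emit:
{"fn": "play_rows", "kwargs": {"steps": [{"tx":0,"ty":0,"tz":0.05,"ax":0,"ay":0,"az":0},{"tx":0,"ty":0,"tz":0.05,"ax":0,"ay":0,"az":0},{"tx":0,"ty":0,"tz":0,"ax":0,"ay":0,"az":0}]}}

```text
time_s: 8.85
eef_pos: [0.539, -0.0108, 0.1753]
eef_rot: [[-0.991, -0.133, -0.0], [-0.133, 0.991, 0.0], [0.0, 0.0, -1.0]]
ft_force: [-0.8, 0.6, -0.8]
width: 0.0109
finger_force: 58.8
```

Emit:
{"fn": "play_rows", "kwargs": {"steps": [{"tx":0,"ty":0,"tz":0.05,"ax":0,"ay":0,"az":0},{"tx":0,"ty":0,"tz":0.05,"ax":0,"ay":0,"az":0},{"tx":0,"ty":0,"tz":0,"ax":0,"ay":0,"az":0}]}}

```text
time_s: 9.15
eef_pos: [0.539, -0.0107, 0.1723]
eef_rot: [[-0.991, -0.133, -0.0], [-0.133, 0.991, 0.0], [0.0, 0.0, -1.0]]
ft_force: [-0.6, 0.3, -0.1]
width: 0.0109
finger_force: 58.8
```

Emit:
{"fn": "play_rows", "kwargs": {"steps": [{"tx":0,"ty":0,"tz":0.08,"ax":0,"ay":0,"az":0},{"tx":0,"ty":0,"tz":0.08,"ax":0,"ay":0,"az":0},{"tx":0,"ty":0,"tz":0.04,"ax":0,"ay":0,"az":0},{"tx":0,"ty":0,"tz":0,"ax":0,"ay":0,"az":0}]}}

```text
time_s: 9.55
eef_pos: [0.539, -0.0108, 0.1662]
eef_rot: [[-0.991, -0.133, -0.0], [-0.133, 0.991, 0.0], [0.0, 0.0, -1.0]]
ft_force: [-0.1, 1.0, -0.6]
width: 0.0105
finger_force: 58.8
```

Emit:
{"fn": "play_rows", "kwargs": {"steps": [{"tx":0,"ty":0,"tz":0.03,"ax":0,"ay":0,"az":0},{"tx":0,"ty":0,"tz":0,"ax":0,"ay":0,"az":0}]}}

```text
time_s: 9.75
eef_pos: [0.5391, -0.0108, 0.1655]
eef_rot: [[-0.991, -0.133, -0.0], [-0.133, 0.991, 0.0], [0.0, 0.0, -1.0]]
ft_force: [-0.1, 0.0, -0.4]
width: 0.0109
finger_force: 58.8
```

Emit:
{"fn": "play_rows", "kwargs": {"steps": [{"tx":0,"ty":0,"tz":0.02,"ax":0,"ay":0,"az":0},{"tx":0,"ty":0,"tz":0,"ax":0,"ay":0,"az":0}]}}

```text
time_s: 9.95
eef_pos: [0.5392, -0.0107, 0.165]
eef_rot: [[-0.991, -0.133, 0.0], [-0.133, 0.991, 0.0], [-0.0, 0.0, -1.0]]
ft_force: [0.1, 0.0, -0.6]
width: 0.0107
finger_force: 58.8
```

Emit:
{"fn": "play_rows", "kwargs": {"steps": [{"tx":0,"ty":0,"tz":0.02,"ax":0,"ay":0,"az":0},{"tx":0,"ty":0,"tz":0,"ax":0,"ay":0,"az":0}]}}

```text
time_s: 10.15
eef_pos: [0.5393, -0.0108, 0.1649]
eef_rot: [[-0.991, -0.133, 0.0], [-0.133, 0.991, 0.0], [-0.0, 0.0, -1.0]]
ft_force: [-0.6, -0.3, 4.2]
width: 0.011
finger_force: 59.6
```

Emit:
{"fn": "play_rows", "kwargs": {"steps": [{"tx":0,"ty":0,"tz":0.02,"ax":0,"ay":0,"az":0},{"tx":0,"ty":0,"tz":0,"ax":0,"ay":0,"az":0}]}}

```text
time_s: 10.35
eef_pos: [0.5393, -0.0108, 0.1648]
eef_rot: [[-0.991, -0.133, 0.0], [-0.133, 0.991, 0.0], [-0.0, 0.0, -1.0]]
ft_force: [-1.7, 1.2, 8.6]
width: 0.0109
finger_force: 60.3
```

```bash
cat > arc.py <<'E'
import numpy as np
def arc(a0,a1,step,phi=167.33,r=.06,ytool=97.64):
    # tool y direction angle in world; tool x = y+90 (z down => x = y rotated +90)
    y=np.radians(ytool);Y=np.array([np.cos(y),np.sin(y)]);X=np.array([-np.sin(y),np.cos(y)])
    th=np.arange(a0,a1+1e-9,step);ph=np.radians(phi)+th;P=r*np.c_[np.cos(ph),np.sin(ph)]
    for t,d in zip(th[1:],np.diff(P,axis=0)):print(round(t,3),'tx',round(d@X/.03,3),'ty',round(d@Y/.03,3))
E
python3 -c "
from arc import *
arc(0,1.15,.05)"
```

```text
0.05 tx 0.032 ty -0.095
0.1 tx 0.028 ty -0.096
0.15 tx 0.023 ty -0.097
0.2 tx 0.018 ty -0.098
0.25 tx 0.013 ty -0.099
0.3 tx 0.008 ty -0.1
0.35 tx 0.003 ty -0.1
0.4 tx -0.002 ty -0.1
0.45 tx -0.007 ty -0.1
0.5 tx -0.012 ty -0.099
0.55 tx -0.017 ty -0.099
0.6 tx -0.022 ty -0.098
0.65 tx -0.027 ty -0.096
0.7 tx -0.032 ty -0.095
0.75 tx -0.036 ty -0.093
0.8 tx -0.041 ty -0.091
0.85 tx -0.045 ty -0.089
0.9 tx -0.05 ty -0.087
0.95 tx -0.054 ty -0.084
1.0 tx -0.058 ty -0.081
1.05 tx -0.062 ty -0.078
1.1 tx -0.066 ty -0.075
1.15 tx -0.07 ty -0.072
```

Emit:
{"fn": "play_rows", "kwargs": {"steps": [{"tx":0.032,"ty":-0.095,"tz":-0.02,"ax":0,"ay":0,"az":0},{"tx":0.028,"ty":-0.096,"tz":0,"ax":0,"ay":0,"az":0},{"tx":0,"ty":0,"tz":0,"ax":0,"ay":0,"az":0}]}}

```text
time_s: 10.65
eef_pos: [0.5388, -0.0158, 0.1649]
eef_rot: [[-0.991, -0.133, 0.002], [-0.133, 0.991, 0.002], [-0.002, 0.001, -1.0]]
ft_force: [0.6, 4.2, 4.4]
width: 0.0111
finger_force: 59.5
```

Emit:
{"fn": "play_rows", "kwargs": {"steps": [{"tx":0.023,"ty":-0.097,"tz":0,"ax":0,"ay":0,"az":0},{"tx":0.018,"ty":-0.098,"tz":0,"ax":0,"ay":0,"az":0},{"tx":0,"ty":0,"tz":0,"ax":0,"ay":0,"az":0}]}}

```text
time_s: 10.95
eef_pos: [0.5383, -0.0213, 0.1648]
eef_rot: [[-0.991, -0.133, 0.002], [-0.133, 0.991, 0.002], [-0.002, 0.002, -1.0]]
ft_force: [0.8, 5.2, 5.7]
width: 0.0107
finger_force: 59.8
```

Emit:
{"fn": "play_rows", "kwargs": {"steps": [{"tx":0.013,"ty":-0.099,"tz":0,"ax":0,"ay":0,"az":0},{"tx":0.008,"ty":-0.1,"tz":0,"ax":0,"ay":0,"az":0},{"tx":0,"ty":0,"tz":0,"ax":0,"ay":0,"az":0}]}}

```text
time_s: 11.25
eef_pos: [0.5384, -0.0268, 0.1648]
eef_rot: [[-0.991, -0.134, 0.001], [-0.134, 0.991, 0.003], [-0.001, 0.003, -1.0]]
ft_force: [-0.8, 6.6, 6.1]
width: 0.0109
finger_force: 59.9
```

Emit:
{"fn": "play_rows", "kwargs": {"steps": [{"tx":0.003,"ty":-0.1,"tz":0,"ax":0,"ay":0,"az":0},{"tx":-0.002,"ty":-0.1,"tz":0,"ax":0,"ay":0,"az":0},{"tx":0,"ty":0,"tz":0,"ax":0,"ay":0,"az":0}]}}

```text
time_s: 11.55
eef_pos: [0.5388, -0.0323, 0.1648]
eef_rot: [[-0.991, -0.134, 0.0], [-0.134, 0.991, 0.003], [-0.0, 0.003, -1.0]]
ft_force: [-0.8, 6.5, 6.7]
width: 0.0108
finger_force: 60.0
```

Emit:
{"fn": "play_rows", "kwargs": {"steps": [{"tx":-0.007,"ty":-0.1,"tz":0,"ax":0,"ay":0,"az":0},{"tx":0,"ty":0,"tz":0,"ax":0,"ay":0,"az":0}]}}

```text
time_s: 11.75
eef_pos: [0.5393, -0.035, 0.1648]
eef_rot: [[-0.991, -0.134, -0.0], [-0.134, 0.991, 0.004], [-0.0, 0.004, -1.0]]
ft_force: [-1.3, 7.1, 7.0]
width: 0.0107
finger_force: 60.1
```

Emit:
{"fn": "play_rows", "kwargs": {"steps": [{"tx":-0.006,"ty":-0.05,"tz":0,"ax":0,"ay":0,"az":0},{"tx":0,"ty":0,"tz":0,"ax":0,"ay":0,"az":0}]}}

```text
time_s: 11.95
eef_pos: [0.5395, -0.036, 0.1648]
eef_rot: [[-0.991, -0.135, -0.001], [-0.135, 0.991, 0.004], [0.0, 0.004, -1.0]]
ft_force: [-1.7, 8.5, 8.4]
width: 0.0105
finger_force: 60.2
```

Emit:
{"fn": "play_rows", "kwargs": {"steps": [{"tx":-0.007,"ty":-0.05,"tz":0,"ax":0,"ay":0,"az":0},{"tx":0,"ty":0,"tz":0,"ax":0,"ay":0,"az":0}]}}

```text
time_s: 12.15
eef_pos: [0.5399, -0.0373, 0.1648]
eef_rot: [[-0.991, -0.135, -0.001], [-0.135, 0.991, 0.004], [0.001, 0.004, -1.0]]
ft_force: [-0.9, 9.0, 8.7]
width: 0.0104
finger_force: 60.2
```

Emit:
{"fn": "play_rows", "kwargs": {"steps": [{"tx":-0.008,"ty":-0.05,"tz":0,"ax":0,"ay":0,"az":0},{"tx":0,"ty":0,"tz":0,"ax":0,"ay":0,"az":0}]}}

```text
time_s: 12.35
eef_pos: [0.5402, -0.0386, 0.1648]
eef_rot: [[-0.991, -0.135, -0.001], [-0.135, 0.991, 0.004], [0.001, 0.005, -1.0]]
ft_force: [-2.6, 9.1, 8.3]
width: 0.0108
finger_force: 60.3
```

Emit:
{"fn": "play_rows", "kwargs": {"steps": [{"tx":-0.009,"ty":-0.05,"tz":0,"ax":0,"ay":0,"az":0},{"tx":0,"ty":0,"tz":0,"ax":0,"ay":0,"az":0}]}}

```text
time_s: 12.55
eef_pos: [0.5405, -0.04, 0.1648]
eef_rot: [[-0.991, -0.135, -0.002], [-0.135, 0.991, 0.005], [0.001, 0.005, -1.0]]
ft_force: [-2.4, 9.4, 8.7]
width: 0.011
finger_force: 60.4
```

Emit:
{"fn": "play_rows", "kwargs": {"steps": [{"tx":-0.01,"ty":-0.049,"tz":-0.01,"ax":0,"ay":0,"az":0},{"tx":0,"ty":0,"tz":0,"ax":0,"ay":0,"az":0}]}}

```text
time_s: 12.75
eef_pos: [0.5409, -0.0416, 0.1648]
eef_rot: [[-0.991, -0.135, -0.002], [-0.135, 0.991, 0.004], [0.001, 0.005, -1.0]]
ft_force: [-1.9, 8.5, 6.4]
width: 0.0108
finger_force: 60.1
```

Emit:
{"fn": "play_rows", "kwargs": {"steps": [{"tx":-0.011,"ty":-0.049,"tz":0,"ax":0,"ay":0,"az":0},{"tx":0,"ty":0,"tz":0,"ax":0,"ay":0,"az":0}]}}

```text
time_s: 12.95
eef_pos: [0.5413, -0.0431, 0.1648]
eef_rot: [[-0.991, -0.135, -0.002], [-0.135, 0.991, 0.004], [0.002, 0.005, -1.0]]
ft_force: [-1.9, 8.7, 9.1]
width: 0.0107
finger_force: 60.1
```

Emit:
{"fn": "play_rows", "kwargs": {"steps": [{"tx":-0.013,"ty":-0.048,"tz":0,"ax":0,"ay":0,"az":0},{"tx":0,"ty":0,"tz":0,"ax":0,"ay":0,"az":0}]}}

```text
time_s: 13.15
eef_pos: [0.5418, -0.0443, 0.1648]
eef_rot: [[-0.991, -0.135, -0.003], [-0.135, 0.991, 0.005], [0.002, 0.005, -1.0]]
ft_force: [-2.2, 8.3, 7.1]
width: 0.0111
finger_force: 60.1
```

Emit:
{"fn": "play_rows", "kwargs": {"steps": [{"tx":-0.014,"ty":-0.048,"tz":0,"ax":0,"ay":0,"az":0},{"tx":0,"ty":0,"tz":0,"ax":0,"ay":0,"az":0}]}}

```text
time_s: 13.35
eef_pos: [0.5423, -0.0457, 0.1648]
eef_rot: [[-0.991, -0.135, -0.003], [-0.135, 0.991, 0.005], [0.002, 0.005, -1.0]]
ft_force: [-2.8, 9.9, 8.5]
width: 0.011
finger_force: 60.2
```

Emit:
{"fn": "play_rows", "kwargs": {"steps": [{"tx":-0.015,"ty":-0.048,"tz":-0.005,"ax":0,"ay":0,"az":0},{"tx":0,"ty":0,"tz":0,"ax":0,"ay":0,"az":0}]}}

```text
time_s: 13.55
eef_pos: [0.5429, -0.0474, 0.1647]
eef_rot: [[-0.991, -0.135, -0.003], [-0.135, 0.991, 0.004], [0.002, 0.004, -1.0]]
ft_force: [-2.6, 8.0, 6.3]
width: 0.0109
finger_force: 60.0
```

Emit:
{"fn": "play_rows", "kwargs": {"steps": [{"tx":-0.016,"ty":-0.047,"tz":0,"ax":0,"ay":0,"az":0},{"tx":0,"ty":0,"tz":0,"ax":0,"ay":0,"az":0}]}}

```text
time_s: 13.75
eef_pos: [0.5436, -0.0493, 0.1646]
eef_rot: [[-0.991, -0.134, -0.003], [-0.134, 0.991, 0.003], [0.002, 0.004, -1.0]]
ft_force: [-1.2, 7.3, 4.5]
width: 0.0109
finger_force: 59.7
```

Emit:
{"fn": "play_rows", "kwargs": {"steps": [{"tx":-0.018,"ty":-0.047,"tz":0,"ax":0,"ay":0,"az":0},{"tx":0,"ty":0,"tz":0,"ax":0,"ay":0,"az":0}]}}

```text
time_s: 13.95
eef_pos: [0.5444, -0.0514, 0.1643]
eef_rot: [[-0.991, -0.134, -0.002], [-0.134, 0.991, 0.002], [0.002, 0.002, -1.0]]
ft_force: [-0.8, 4.9, 2.1]
width: 0.0109
finger_force: 59.2
```

Emit:
{"fn": "play_rows", "kwargs": {"steps": [{"tx":-0.018,"ty":-0.047,"tz":0,"ax":0,"ay":0,"az":0},{"tx":0,"ty":0,"tz":0,"ax":0,"ay":0,"az":0}]}}

```text
time_s: 14.15
eef_pos: [0.5451, -0.0529, 0.1642]
eef_rot: [[-0.991, -0.134, -0.002], [-0.134, 0.991, 0.002], [0.002, 0.002, -1.0]]
ft_force: [-0.1, 5.2, 2.6]
width: 0.0108
finger_force: 59.2
```

Emit:
{"fn": "play_rows", "kwargs": {"steps": [{"tx":0,"ty":0,"tz":0.02,"ax":0,"ay":0,"az":0},{"tx":0,"ty":0,"tz":0,"ax":0,"ay":0,"az":0}]}}

```text
time_s: 14.35
eef_pos: [0.545, -0.053, 0.1636]
eef_rot: [[-0.991, -0.134, -0.003], [-0.134, 0.991, 0.002], [0.002, 0.002, -1.0]]
ft_force: [-1.9, 4.5, 2.7]
width: 0.0105
finger_force: 59.3
```

Emit:
{"fn": "play_rows", "kwargs": {"steps": [{"tx":0,"ty":0,"tz":0.015,"ax":0,"ay":0,"az":0},{"tx":0,"ty":0,"tz":0,"ax":0,"ay":0,"az":0}]}}

```text
time_s: 14.55
eef_pos: [0.5449, -0.0529, 0.1631]
eef_rot: [[-0.991, -0.134, -0.003], [-0.134, 0.991, 0.002], [0.003, 0.002, -1.0]]
ft_force: [-1.9, 4.4, 2.2]
width: 0.0109
finger_force: 59.3
```

Dropping into the slot. I'll keep going down gently.

Emit:
{"fn": "play_rows", "kwargs": {"steps": [{"tx":0,"ty":0,"tz":0.03,"ax":0,"ay":0,"az":0},{"tx":0,"ty":0,"tz":0.03,"ax":0,"ay":0,"az":0},{"tx":0,"ty":0,"tz":0,"ax":0,"ay":0,"az":0}]}}

```text
time_s: 14.85
eef_pos: [0.5449, -0.0529, 0.1612]
eef_rot: [[-0.991, -0.134, -0.003], [-0.134, 0.991, 0.002], [0.003, 0.002, -1.0]]
ft_force: [-0.4, 4.8, 2.1]
width: 0.0105
finger_force: 59.2
```

Emit:
{"fn": "play_rows", "kwargs": {"steps": [{"tx":0,"ty":0,"tz":0.03,"ax":0,"ay":0,"az":0},{"tx":0,"ty":0,"tz":0.03,"ax":0,"ay":0,"az":0},{"tx":0,"ty":0,"tz":0,"ax":0,"ay":0,"az":0}]}}

```text
time_s: 15.15
eef_pos: [0.5449, -0.0529, 0.1594]
eef_rot: [[-0.991, -0.134, -0.003], [-0.134, 0.991, 0.002], [0.003, 0.002, -1.0]]
ft_force: [-1.2, 4.7, 2.8]
width: 0.0106
finger_force: 59.2
```

Emit:
{"fn": "play_rows", "kwargs": {"steps": [{"tx":0,"ty":0,"tz":0.06,"ax":0,"ay":0,"az":0},{"tx":0,"ty":0,"tz":0.06,"ax":0,"ay":0,"az":0},{"tx":0,"ty":0,"tz":0.06,"ax":0,"ay":0,"az":0},{"tx":0,"ty":0,"tz":0,"ax":0,"ay":0,"az":0}]}}

```text
time_s: 15.55
eef_pos: [0.5449, -0.0529, 0.1539]
eef_rot: [[-0.991, -0.134, -0.003], [-0.134, 0.991, 0.002], [0.003, 0.002, -1.0]]
ft_force: [-0.4, 5.1, 0.5]
width: 0.0108
finger_force: 59.1
```

Emit:
{"fn": "play_rows", "kwargs": {"steps": [{"tx":0,"ty":0,"tz":0.05,"ax":0,"ay":0,"az":0},{"tx":0,"ty":0,"tz":0.04,"ax":0,"ay":0,"az":0},{"tx":0,"ty":0,"tz":0,"ax":0,"ay":0,"az":0}]}}

```text
time_s: 15.85
eef_pos: [0.5449, -0.053, 0.1513]
eef_rot: [[-0.991, -0.134, -0.003], [-0.134, 0.991, 0.002], [0.003, 0.002, -1.0]]
ft_force: [-0.2, 4.9, 0.6]
width: 0.0108
finger_force: 59.2
```

Emit:
{"fn": "play_rows", "kwargs": {"steps": [{"tx":0,"ty":0,"tz":0.04,"ax":0,"ay":0,"az":0},{"tx":0,"ty":0,"tz":0,"ax":0,"ay":0,"az":0}]}}

```text
time_s: 16.05
eef_pos: [0.5449, -0.0529, 0.1501]
eef_rot: [[-0.991, -0.134, -0.003], [-0.134, 0.991, 0.002], [0.003, 0.002, -1.0]]
ft_force: [-1.5, 4.4, 1.1]
width: 0.0106
finger_force: 59.2
```

Emit:
{"fn": "play_rows", "kwargs": {"steps": [{"tx":0,"ty":0,"tz":0.03,"ax":0,"ay":0,"az":0},{"tx":0,"ty":0,"tz":0,"ax":0,"ay":0,"az":0}]}}

```text
time_s: 16.25
eef_pos: [0.5449, -0.0529, 0.1492]
eef_rot: [[-0.991, -0.134, -0.003], [-0.134, 0.991, 0.002], [0.003, 0.002, -1.0]]
ft_force: [-1.9, 4.8, 1.6]
width: 0.0109
finger_force: 59.2
```

Emit:
{"fn": "play_rows", "kwargs": {"steps": [{"tx":0,"ty":0,"tz":0.02,"ax":0,"ay":0,"az":0},{"tx":0,"ty":0,"tz":0,"ax":0,"ay":0,"az":0}]}}

```text
time_s: 16.45
eef_pos: [0.545, -0.053, 0.149]
eef_rot: [[-0.991, -0.134, -0.003], [-0.134, 0.991, 0.002], [0.002, 0.002, -1.0]]
ft_force: [-1.0, 4.7, 3.7]
width: 0.0107
finger_force: 59.6
```

Emit:
{"fn": "play_rows", "kwargs": {"steps": [{"tx":0,"ty":0.02,"tz":0.015,"ax":0,"ay":0,"az":0},{"tx":0,"ty":0,"tz":0,"ax":0,"ay":0,"az":0}]}}

```text
time_s: 16.65
eef_pos: [0.545, -0.0529, 0.1489]
eef_rot: [[-0.991, -0.134, -0.002], [-0.134, 0.991, 0.001], [0.002, 0.001, -1.0]]
ft_force: [-1.9, 4.2, 6.7]
width: 0.0106
finger_force: 60.1
```

Emit:
{"fn": "play_rows", "kwargs": {"steps": [{"tx":0,"ty":0.02,"tz":0,"ax":0,"ay":0,"az":0},{"tx":0,"ty":0,"tz":0,"ax":0,"ay":0,"az":0}]}}

```text
time_s: 16.85
eef_pos: [0.5448, -0.0526, 0.149]
eef_rot: [[-0.991, -0.133, -0.003], [-0.133, 0.991, 0.001], [0.002, 0.001, -1.0]]
ft_force: [-3.5, 3.4, 7.3]
width: 0.0106
finger_force: 60.0
```

Emit:
{"fn": "play_rows", "kwargs": {"steps": [{"tx":0,"ty":0.02,"tz":0,"ax":0,"ay":0,"az":0},{"tx":0,"ty":0,"tz":0,"ax":0,"ay":0,"az":0}]}}

```text
time_s: 17.05
eef_pos: [0.5446, -0.0521, 0.149]
eef_rot: [[-0.991, -0.133, -0.003], [-0.133, 0.991, 0.001], [0.003, 0.001, -1.0]]
ft_force: [-3.0, 3.7, 7.0]
width: 0.0102
finger_force: 60.0
```

Emit:
{"fn": "play_rows", "kwargs": {"steps": [{"tx":0.008,"ty":0.02,"tz":0,"ax":0,"ay":0,"az":0},{"tx":0,"ty":0,"tz":0,"ax":0,"ay":0,"az":0}]}}

```text
time_s: 17.25
eef_pos: [0.5444, -0.0517, 0.1489]
eef_rot: [[-0.991, -0.133, -0.002], [-0.133, 0.991, 0.0], [0.002, 0.001, -1.0]]
ft_force: [-2.7, 3.9, 7.6]
width: 0.0107
finger_force: 60.0
```

Emit:
{"fn": "play_rows", "kwargs": {"steps": [{"tx":0.008,"ty":0.02,"tz":0,"ax":0,"ay":0,"az":0},{"tx":0,"ty":0,"tz":0,"ax":0,"ay":0,"az":0}]}}

```text
time_s: 17.45
eef_pos: [0.5443, -0.0516, 0.149]
eef_rot: [[-0.991, -0.133, -0.002], [-0.133, 0.991, -0.0], [0.002, 0.0, -1.0]]
ft_force: [-2.2, 2.0, 6.0]
width: 0.0108
finger_force: 59.8
```

Emit:
{"fn": "play_rows", "kwargs": {"steps": [{"tx":0.008,"ty":0.02,"tz":0,"ax":0,"ay":0,"az":0},{"tx":0,"ty":0,"tz":0,"ax":0,"ay":0,"az":0}]}}

```text
time_s: 17.65
eef_pos: [0.5442, -0.0515, 0.1489]
eef_rot: [[-0.991, -0.133, -0.001], [-0.133, 0.991, -0.001], [0.001, -0.001, -1.0]]
ft_force: [-1.3, 2.2, 6.2]
width: 0.0107
finger_force: 59.7
```

Emit:
{"fn": "play_rows", "kwargs": {"steps": [{"tx":0.01,"ty":0.03,"tz":0.005,"ax":0,"ay":0,"az":0},{"tx":0,"ty":0,"tz":0,"ax":0,"ay":0,"az":0}]}}

```text
time_s: 17.85
eef_pos: [0.544, -0.0513, 0.149]
eef_rot: [[-0.991, -0.132, -0.0], [-0.132, 0.991, -0.002], [0.0, -0.002, -1.0]]
ft_force: [-1.7, -0.5, 5.6]
width: 0.0108
finger_force: 59.7
```

Emit:
{"fn": "play_rows", "kwargs": {"steps": [{"tx":0,"ty":0,"tz":0,"ax":0,"ay":0,"az":0},{"tx":0,"ty":0,"tz":0,"ax":0,"ay":0,"az":0},{"tx":0,"ty":0,"tz":0,"ax":0,"ay":0,"az":0},{"tx":0,"ty":0,"tz":0,"ax":0,"ay":0,"az":0},{"tx":0,"ty":0,"tz":0,"ax":0,"ay":0,"az":0}], "hand": 0.4}}

```text
time_s: 18.35
eef_pos: [0.5441, -0.05, 0.1486]
eef_rot: [[-0.991, -0.133, -0.0], [-0.133, 0.991, -0.0], [0.0, -0.0, -1.0]]
ft_force: [0.1, -0.7, -0.3]
width: 0.0342
finger_force: 0.0
```

Emit:
{"fn": "play_rows", "kwargs": {"steps": [{"tx":0,"ty":0,"tz":-0.3,"ax":0,"ay":0,"az":0},{"tx":0,"ty":0,"tz":-0.7,"ax":0,"ay":0,"az":0},{"tx":0,"ty":0,"tz":-0.8,"ax":0,"ay":0,"az":0},{"tx":0,"ty":0,"tz":-0.8,"ax":0,"ay":0,"az":0},{"tx":0,"ty":0,"tz":-0.8,"ax":0,"ay":0,"az":0},{"tx":0,"ty":0,"tz":0,"ax":0,"ay":0,"az":0}]}}

```text
time_s: 18.95
eef_pos: [0.5461, -0.0503, 0.2548]
eef_rot: [[-0.991, -0.133, 0.008], [-0.133, 0.991, 0.0], [-0.008, -0.001, -1.0]]
ft_force: [0.7, 0.4, -0.5]
width: 0.0342
finger_force: 0.0
```

Run:
```python
from pin import *
pin('w6',.06,.12)
im=np.load('w6.npz')['im'];cv2.imwrite('pics/v6.png',im[:,:,::-1])
```

```text
[323. 204.] [ 0.5441 -0.0502  0.1006] [544.2 -50.6] [20.5 10.3] 7.9 in tool [  3.1   0.4 154.2]
18.95 [ 0.5461 -0.0503  0.2548] y-dir 97.6 0.034194992644299
```

View pics/v6.png

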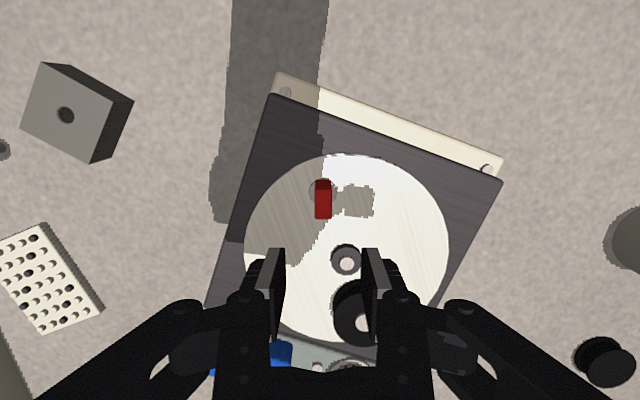

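The red handle stands at (323,200) with its top at 100.6 mm, where 100 mm is fully home. The wheel is held about 0.67 rad back, and the gripper is well clear.

```bash
python3 -c "from rig import order;print(order.job_done())"
```

```text
the job is handed in; nothing more can be done
None
```

The job is handed in: the pin is fully home (handle top measured at 100.6 mm, 100 expected) and alone holds the wheel about 0.67 rad back, with the gripper clear; the hand-in call returned no verdict.

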